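# Empty the pin polisher, then hold its lid at the jog mark

## Task

The brass napkin ring in the pin polisher's bowl is finished: lift it out and drop it into the wire basket, letting go no higher than just above the rim. Then set the polisher's lid into its bayonet collar and turn it clockwise only half-way to the lock, its white pointers at the yellow jog marks, never on to the click at the red ones. Finish while still gripping the lid and holding it steady there against its return spring, and leave everything else on the bench where it is.

Things in the scene. Friction and masses are not known exactly. Their poses are not given: they have to be found in the camera images.
- polisher: Magnetic pin polisher, fixed: grey housing 210 x 210 mm, 85 mm high, a round bowl and an aluminium bayonet collar on top. Origin: centre of its underside, on the vertical axis of bowl and collar. Bowl 128 mm across inside. Collar 182 mm across outside, its top 13 mm above the bowl's rim (152 mm above the bench), its opening 148 mm across.
- seat (a point): Centre of the bowl's mouth, on the polisher's axis at the height of the rim, 139 mm above the bench; axes as the polisher's. The rim is also the floor of the bayonet track under the collar's lip; the lip is 5 mm thick, its underside 8 mm above the rim. A turned lid has 2 mm of play up and down, and 2.5 mm sideways.
- notch (a point): One of the two entry notches in the collar's lip, on the polisher's own +x axis, 77 mm from its axis, at rim height (the other is at -x). 22 mm wide, open out to 85 mm radius; a small green mark on the collar beside each. Counter-clockwise the lugs are stopped at the notch; clockwise (from above, negative yaw) they run under the lip.
- jog_mark (a point): Yellow jog mark on the collar's top, 82 mm from the axis, 35 degrees clockwise (from above) from point notch; there is a second one a half turn round. The red lock marks lie at 70 degrees.
- bowl_floor (a point): Centre of the bowl's inner floor, 50 mm below the rim, 89 mm above the bench.
- switch (a joint): Spring-return ring under the lip, turned by the lid's lugs: 0 rad at rest, grows as the lid turns clockwise. The lugs meet it about 0.06 rad past the middle of the notches: value = the lid's turn from the notches less about 0.06; 0.55 at the jog mark. It turns the lid back with 0.12 N m at 0, 0.23 at the jog mark. From 0.95 the lugs meet spring balls and click into the lock (about 1.2).
- lid: Blue disc lid, 220 g, upright on the bench. Origin: centre of its underside. A bevelled spigot 122 mm across, 6 mm high enters the bowl; over it a flange 143 mm across, from 6 to 18 mm. Two lugs on the lid's x axis (+x and -x), 14 mm wide, 6 mm thick (from 6 to 12 mm), reach to 82 mm radius. A half turn gives the same lid. Seated, flange and lugs lie on the rim: origin 6 mm below point seat.
- lid_grip (a point): Point on the lid's axis in its red grip bar, 38 mm above the lid's underside: a good place to grip across the bar. The bar runs along the lid's x axis, 100 mm long, 18 mm wide (y), 30 mm high, its top 48 mm above the underside, 10 mm over this point. White pointer lines lead from its ends to the lugs. Seated, this point is 32 mm above point seat.
- napkin_ring: Finished brass napkin ring, a tube 40 mm outer diameter, 3 mm wall, 34 mm high, 100 g, standing on end in the bowl, within about 12 mm of the middle. Origin: centre of its lower end; z along its axis.
- ring_mid (a point): Middle of the napkin ring, 17 mm above its lower end.
- basket: Open wire basket, 170 (x) by 130 (y) mm, 60 mm high, 400 g, loose on the bench. Origin: centre of its underside; inner floor 4 mm above it, walls 4 mm thick.
- travel_mug: Bystander: purple travel mug with a black cap, 78 mm across, 197 mm high. Origin: centre of its underside.
- paste_jar: Bystander: white jar with a red cap, 60 mm across, 85 mm high. Origin: centre of its underside.
- solder_block: Bystander: pale soldering block 75 x 120 x 28 mm. Origin: centre of its underside.
- bur_stand: Bystander: round dark wooden stand with small burs, 84 mm across, 71 mm high. Origin: centre of its underside.
- pliers: Bystander: flat pliers with red handles, lying, about 180 mm long along x, 50 mm wide. Origin: near the middle, on the bench.
- hammer: Bystander: bench hammer, lying along its x axis, handle to -x.
- brush: Bystander: bench brush, lying along its x axis, handle to -x.
There are look-alikes about, which are no part of the job. Several things look just like the lid: the one meant starts farthest from the robot's base.

How it is judged (in metres and radians):
On the way, in this order (a step that is already met when the one before it is completed fails the run):
1. the napkin ring lies in the wire basket, let go and at rest (x of ring_mid in the frame of basket between -0.075 and 0.075 m and y of ring_mid in the frame of basket between -0.055 and 0.055 m and z of ring_mid in the frame of basket between 0.005 and 0.055 m and contact force between the fingers and napkin_ring below 0.1 N and linear speed of napkin_ring below 0.05 m/s), for 0.2 s.
2. the lid sits flat in the collar with its lugs down on the track, not yet turned as far as half-way (horizontal distance between lid and seat below 0.005 m and z of lid in the frame of seat between -0.0085 and -0.003 m and angle between lid's own z axis and vertical below 0.05 rad and value of joint switch below 0.35 rad).
At the end, for the whole second after the job is handed in: Lid seated (within 5 mm of the axis, origin 3 to 8.5 mm below the rim, level to 0.05 rad), switch ring at 0.38 to 0.72 rad (jog mark within 10 degrees), steady, fingers pressing the lid with over 2 N; the napkin ring let go and at rest inside the basket (all of step 1 and horizontal distance between lid and seat below 0.005 m and z of lid in the frame of seat between -0.0085 and -0.003 m and angle between lid's own z axis and vertical below 0.05 rad and value of joint switch between 0.38 and 0.72 rad and velocity of joint switch between -0.1 and 0.1 rad/s and contact force between the fingers and lid above 2 N and angular speed of lid below 0.1 rad/s); the arm keeps its last pose, push and grip.
It fails at once if the lid is turned on to the lock click (value of joint switch above 0.95 rad).
It fails at once if the finished ring is dropped from well above the basket or thrown (faster than 1.5 m/s) (linear speed of napkin_ring above 1.5 m/s).
It fails at once if the basket is pushed away or tipped (over 50 mm or 0.3 rad) (distance of basket from where it was at the start of the episode above 0.05 m or angle between basket's own z axis and vertical above 0.3 rad).
It fails at once if another thing on the bench is disturbed (moved over 25 mm) (distance of any of travel_mug, paste_jar, solder_block, bur_stand, pliers, hammer, brush from where it was at the start of the episode above 0.025 m).
It also fails if it takes over 69 s, if anything falls off the work surface, if the arm or the gripper's body presses on something with over 40 N, if the wrist force passes 120 N, or if a joint passes its speed limit or range.

## Robot

A 6-joint arm with a two-finger parallel gripper is mounted at the origin on the work surface. World frame = base frame: x ahead of the robot, y to its left, z up, the work surface at z = 0. Lengths are in mm, angles in degrees, forces in N, time in s.
With the tool pointing down it reaches from about 350 to 850 mm from the base axis. Payload 8.1 kg.
Tool frame: the origin (TCP) lies at the very end of the fingers, on their centre line; the grasp point (between the pads) lies 19 mm behind it (r.grasp_offset is the distance from the TCP to the grasp point, in mm); z points along the fingers, y is the line along which they close (so a half turn about z gives the same grasp; the last joint's range is limited). The gripper opens to 85 mm and grips with 20 to 120 N. Pads are 22 mm wide; open, the fingers measure 114 mm over their backs; the gripper's body (76 mm by 85 mm) begins 54 mm behind the grasp point. The pads swing forward as they close: fully open they stand 13 mm farther back than shut.
Start: joints at [59.164, 7.471, 85.268, -0, 87.261, -4.893], TCP at [262.471, 539.55, 231.292] pointing down, gripper open.
Joint ranges: [-169.43, 169.43], [-51.17, 129.36], [1.28, 143.12], [-76.62, 256.62], [0, 156.53], [-152.29, 152.29]. Speed limits (degrees/s): [136.94, 136.94, 159.86, 180, 180, 180].

## Interface

Orientations are given as [roll, pitch, yaw] about the fixed x, y, z axes, in that order (R = Rz(yaw) Ry(pitch) Rx(roll)).
In Python, from bench import r gives the robot as it stands.
- The arm moves only by the tool carry_out, never from a script. Its argument "commands" is a list of rows, each an object with "jaw": the finger opening in m, from 0 to 0.0854; "translation": the shift along the tool's x, y, z in m, a list of three; "spin": the turn about the tool's z in rad. A call has exactly 8 rows; each row shifts and turns the commanded pose from where the row before left it, along the tool's axes as they then stand; what a row does not reach is not made up. A row lasts 1/12 s, in which the tool goes at most 41.7 mm and 7.16 degrees, less where a joint would pass 70% of its speed; a pose out of reach is approached as far as the arm can. A call is refused whole if a number of a shift passes 0.0417 or a number of a turn 0.125, either way. A call with a gripper value outside its range is refused whole. The fingers move at their own pace and stop on an object; "squeeze" is the grip in N (left out, the last holds). Time passes only in rows, so rows that do not move let the fingers close, or fill a call up. It gives the time, the measured TCP pose, the force, the opening and the grip force at its end, in the units of the state.
- r.sense(): the state, without advancing time (a new reading comes with each control period).
- r.snapshot(name): name is "scene" or "side" or "wrist"; returns a dict with "pixels" (400x640x3 uint8, blue, green, red), "K" (3x3 intrinsics, pixels), "extrinsics" (4x4, takes a point from camera to world coordinates). Camera axes: x right, y down, z forward; pixel columns grow to the right and rows downward; lengths in mm; the calibration is good to about 2 mm. A picture is of the moment at which its call begins. There is no depth.
- r.hand_in(): hands the job in; it is judged then, once.
Trained networks look in a picture, given as the dict that the camera call returned (one of the last four; its "shot" number tells which), for a name from the list of things; names that differ only in an ending like _2 or _b are one class to them, and where a whole thing is asked for, a point or a joint stands for the part that bears it (a point fixed in the world has none). Each returns a list of dicts, best first, with "score" (0 to 1); they miss things now and then, are a little off and sometimes report something else, mostly with a low value. They report only what shows in the picture. A call takes as long as a camera call. They do not tell look-alikes from the thing itself.
- r.spot_in(picture, target): "xy" ([column, row] in pixels, amid what is visible of it).
- r.regions_of(picture, target): "pixels" (400x640 bool, what is visible of it) and "xy" ([column, row] in pixels, amid what is visible of it).
- r.landmark_of(picture, target): "xy" ([column, row] in pixels: a listed point, or the origin of a listed thing).
The state is a dict: "time": time; "joint_pos": joint angles; "qd": joint speeds; "joint_efforts": joint torques, N m; "tool_pos": TCP position; "tcp_rot": TCP orientation; "ft_force": force on the tool from outside, world axes, zero at the start; "wrist_torque": the same for the moment, N m; "finger_gap": finger opening in mm; "grip_force": force on a finger pad.
Only numpy, scipy, OpenCV 4.12 (cv2) and the standard library are available. Lean on these libraries where they do the work, as an engineer would, in place of code of your own. Each camera call takes 0.05 s, during which the arm holds its last target. There are 200 camera calls.

## Working session

There is one attempt and no reset: what is moved stays moved. The work goes in short steps, Python scripts to look and compute and a tool call to move; the robot and the scene stay as the last step left them, time stands still between calls to the robot, and variables do not carry over. Pictures are saved under pics/ and viewed, at most 10 in all, crops included, and the job is handed in when it is done.

Besides the shell and the picture viewer there is one more tool, called after ">>>" as a command line: name --argument value ..., lists and objects as JSON in quotes. carry_out: Moves the arm, as the interface text tells. Its arguments: {"type":"object","properties":{"commands":{"type":"array","items":{"type":"object","properties":{"jaw":{"type":"number"},"translation":{"type":"array","items":{"type":"number"}},"spin":{"type":"number"}}}},"squeeze":{"type":"number"}},"required":["commands"]}

```bash
ls; mkdir -p pics
cat > h.py <<'E'
import numpy as np, cv2
from bench import r
def ray(p,uv):
    K=np.array(p["K"]);E=np.array(p["extrinsics"])
    d=E[:3,:3]@np.linalg.inv(K)@np.array([uv[0],uv[1],1.]);return E[:3,3],d
def at(p,uv,z):
    o,d=ray(p,uv);return (o+d*(z-o[2])/d[2])
def proj(p,X):
    E=np.array(p["extrinsics"]);c=np.linalg.inv(E)@np.append(X,1);u=np.array(p["K"])@c[:3];return u[:2]/u[2]
def tri(obs):
    A=np.zeros((3,3));b=np.zeros(3)
    for p,uv in obs:
        o,d=ray(p,uv);d=d/np.linalg.norm(d);M=np.eye(3)-np.outer(d,d);A+=M;b+=M@o
    return np.linalg.solve(A,b)
E
python3 - <<'E'
from h import *
ps={}
for n in("scene","side"):
    p=r.snapshot(n);ps[n]=p;cv2.imwrite(f"pics/{n}0.png",p["pixels"]);print(n,np.array(p["extrinsics"])[:3,3].round())
Z=dict(seat=139,notch=139,jog_mark=152,lid=0,lid_grip=38,napkin_ring=89,ring_mid=106,basket=0,travel_mug=0,paste_jar=0,solder_block=0,bur_stand=0,pliers=0,hammer=0,brush=0,polisher=0)
for t,z in Z.items():
    for n,p in ps.items():
        for d in r.landmark_of(p,t)[:5]:
            print(t,n,round(d["score"],2),np.round(d["xy"]),at(p,d["xy"],z).round())
print(r.sense())
E
```

```text
pics
scene [1525.   62.  872.]
side [ 211. -707.  961.]
seat scene 0.78 [344. 197.] [542.  56. 139.]
seat scene 0.19 [200. 275.] [ 863. -245.  139.]
seat side 0.87 [314. 188.] [535.  51. 139.]
seat side 0.39 [435. 290.] [ 648. -372.  139.]
notch scene 0.57 [336. 215.] [624.  40. 139.]
notch side 0.88 [339. 183.] [609.  39. 139.]
jog_mark scene 0.94 [317. 206.] [607. -13. 152.]
jog_mark scene 0.34 [344. 192.] [541.  54. 152.]
jog_mark scene 0.21 [275. 289.] [897. -74. 152.]
jog_mark side 0.66 [346. 191.] [606. -11. 152.]
lid scene 0.61 [214. 217.] [ 501. -330.    0.]
lid scene 0.61 [263. 180.] [ 295. -220.    0.]
lid scene 0.51 [202. 273.] [ 730. -299.    0.]
lid side 0.68 [266. 335.] [ 270. -239.    0.]
lid side 0.3 [268. 140.] [539. 490.   0.]
lid_grip scene 0.65 [210. 206.] [ 498. -341.   38.]
lid_grip scene 0.58 [260. 172.] [ 302. -228.   38.]
lid_grip side 0.93 [370. 324.] [ 504. -339.   38.]
lid_grip side 0.59 [267. 328.] [ 277. -242.   38.]
lid_grip side 0.32 [344. 192.] [654.  86.  38.]
napkin_ring scene 0.47 [341. 211.] [542.  50.  89.]
napkin_ring scene 0.29 [334. 214.] [560
[... 1474 characters left out ...]
7.  54.   0.]
{'time': 1.7, 'joint_pos': array([ 5.91639728e+01,  7.46984975e+00,  8.52672282e+01, -1.39017168e-03,
        8.72621359e+01, -4.89425655e+00]), 'qd': array([-0.03886377, -0.00149379, -0.05321996,  0.02328382, -0.055544  ,
        0.02284744]), 'joint_efforts': array([ 3.81713180e-04, -5.69304729e+01, -5.00854611e+01, -3.95691586e-05,
        9.97230272e-04, -2.23761600e-05]), 'tool_pos': array([262.47596205, 539.54774059, 231.31144416]), 'tcp_rot': array([1.79999335e+02, 1.45059101e-03, 1.54058296e+02]), 'ft_force': array([-0.01143219, -0.41072274, -0.00809876]), 'wrist_torque': array([ 0.03728765, -0.03255439, -0.0116355 ]), 'grip_force': 0.0, 'finger_gap': 85.76203198671465}
```

View pictures.

View pics/scene0.png

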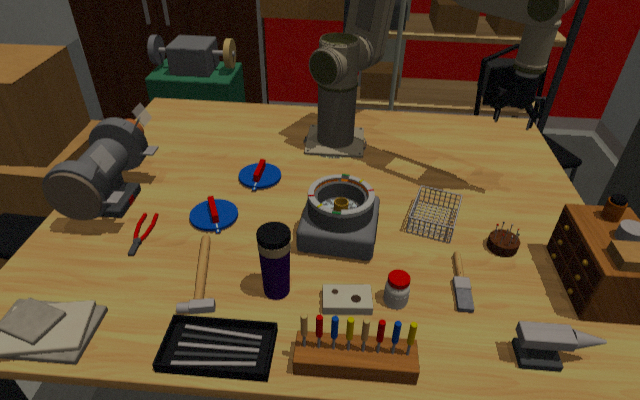

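View pics/side0.png

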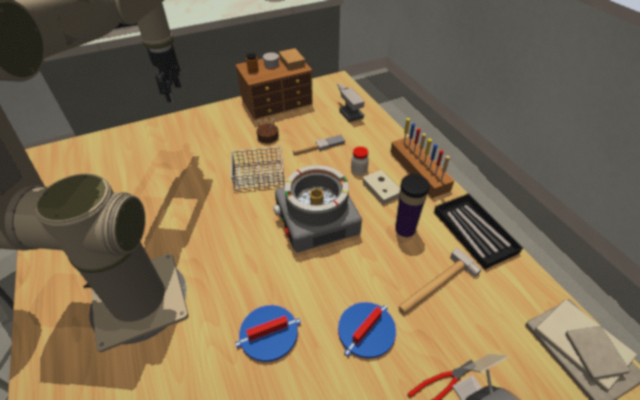

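The scene shows the target lid (far one) at about (213,215) in scene and (367,330) in side, the polisher with the ring at (341,205), and the basket at (433,213). The second, nearer lid is at (260,175). I'll move over the polisher for a wrist view.

>>> carry_out --commands '[{"jaw":0.06,"translation":[-0.029,-0.0197,-0.0055],"spin":0},{"jaw":0.06,"translation":[-0.029,-0.0197,-0.0055],"spin":0},{"jaw":0.06,"translation":[-0.029,-0.0197,-0.0055],"spin":0},{"jaw":0.06,"translation":[-0.029,-0.0197,-0.0055],"spin":0},{"jaw":0.06,"translation":[-0.029,-0.0197,-0.0055],"spin":0},{"jaw":0.06,"translation":[-0.029,-0.0197,-0.0055],"spin":0},{"jaw":0.06,"translation":[-0.029,-0.0197,-0.0055],"spin":0},{"jaw":0.06,"translation":[-0.029,-0.0197,-0.0055],"spin":0}]'

```text
time: 2.37
tool_pos: [402.7, 294.8, 275.8]
tcp_rot: [180.0, 0.0, 154.1]
ft_force: [0.1, 0.1, -0.1]
finger_gap: 60.1
grip_force: 0.0
```

>>> carry_out --commands '[{"jaw":0.06,"translation":[-0.029,-0.0197,-0.0055],"spin":0},{"jaw":0.06,"translation":[-0.029,-0.0197,-0.0055],"spin":0},{"jaw":0.06,"translation":[-0.029,-0.0197,-0.0055],"spin":0},{"jaw":0.06,"translation":[-0.029,-0.0197,-0.0055],"spin":0},{"jaw":0.06,"translation":[-0.029,-0.0197,-0.0055],"spin":0},{"jaw":0.06,"translation":[-0.029,-0.0197,-0.0055],"spin":-0.1},{"jaw":0.06,"translation":[-0.029,-0.0197,-0.0055],"spin":-0.1},{"jaw":0.06,"translation":[-0.029,-0.0197,-0.0055],"spin":-0.1}]'

```text
time: 3.03
tool_pos: [551.0, 57.2, 320.0]
tcp_rot: [180.0, 0.0, 171.5]
ft_force: [0.9, 0.8, -0.3]
finger_gap: 59.7
grip_force: 0.0
```

Run:
```python
from h import *
p=r.snapshot("wrist");cv2.imwrite("pics/w0.png",p["pixels"]);print(np.array(p["extrinsics"]).round(2))
s=r.sense();print(s["time"],s["tool_pos"],s["tcp_rot"],s["joint_pos"])
for t,z in dict(seat=139,notch=139,jog_mark=152,ring_mid=106,bowl_floor=89).items():
    for d in r.landmark_of(p,t)[:4]: print(t,round(d["score"],2),np.round(d["xy"]),at(p,d["xy"],z).round(1))
# coloured marks on collar
h=cv2.cvtColor(p["pixels"],cv2.COLOR_BGR2HSV)
for n,lo,hi in(("yel",(24,110,110),(35,255,255)),("grn",(45,100,60),(85,255,255)),("red",(0,150,100),(6,255,255))):
    m=cv2.inRange(h,lo,hi);k,_,st,c=cv2.connectedComponentsWithStats(m)
    for i in range(1,k):
        if st[i,4]>12: print(n,st[i,4],c[i].round(),at(p,c[i],152).round(1))
```

```text
[[ 1.5000e-01  9.5000e-01  2.8000e-01  4.7994e+02]
 [ 9.9000e-01 -1.4000e-01 -4.0000e-02  6.7380e+01]
 [ 0.0000e+00  2.8000e-01 -9.6000e-01  4.6115e+02]
 [ 0.0000e+00  0.0000e+00  0.0000e+00  1.0000e+00]]
3.0833 [554.30460277  52.56568941 320.18569589] [-179.85487854    0.1866315   171.91410656] [  0.25342408  -0.51591877  84.390993    -0.171583    95.96128874
 -81.67850985]
seat 0.96 [304. 173.] [540.3  41.4 139. ]
notch 0.89 [312. 245.] [614.7  37.4 139. ]
jog_mark 0.96 [262. 246.] [603.9 -10.4 152. ]
ring_mid 0.69 [308. 162.] [535.9  45.5 106. ]
ring_mid 0.55 [264. 247.] [623.  -18.8 106. ]
bowl_floor 0.57 [307. 161.] [537.5  43.2  89. ]
yel 30 [632.   4.] [440.8 325.9 152. ]
yel 24 [615.   6.] [440.6 313.1 152. ]
yel 18 [592.  10.] [440.6 294.7 152. ]
yel 28 [537.  18.] [439.8 250.9 152. ]
yel 52 [282.  21.] [411.1  45.8 152. ]
yel 27 [523.  20.] [439.4 239.8 152. ]
yel 45 [208.  40.] [416.2 -18.2 152. ]
yel 196 [140.  52.] [416.4 -76.2 152. ]
yel 116 [221.  52.] [426.7  -8.9 152. ]
yel 99 [152.  80.] [439.  -72.8 152. ]
yel 134 [354.  94.] [475.8  96.3 152. ]
yel 83 [517. 148.] 
[... 430 characters left out ...]
] [722.5 269.1 152. ]
yel 86 [569. 319.] [733.  292.4 152. ]
yel 55 [563. 331.] [746.6 287.3 152. ]
yel 55 [265. 349.] [722.4 -30.5 152. ]
yel 73 [282. 355.] [732.9 -13.6 152. ]
yel 41 [301. 363.] [746.5   5.1 152. ]
yel 18 [253. 369.] [745.5 -48.5 152. ]
yel 18 [  4. 382.] [ 722.2 -326.9  152. ]
yel 26 [ 19. 388.] [ 732.5 -314.1  152. ]
yel 15 [  4. 390.] [ 732.8 -331.5  152. ]
grn 178 [297.  72.] [451.1  51.1 152. ]
grn 108 [311. 261.] [626.2  35.1 152. ]
red 33 [17.  1.] [ 365.3 -162.2  152. ]
red 54 [257.  62.] [438.2  18.7 152. ]
red 99 [389. 138.] [517.7 122.7 152. ]
red 492 [ 16. 186.] [ 510.  -224.1  152. ]
red 65 [225. 208.] [559.9 -37.  152. ]
red 55 [467. 310.] [705.4 186.5 152. ]
```

View pics/w0.png

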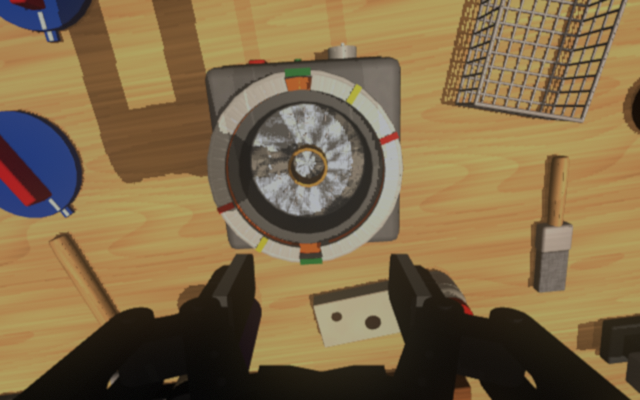

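Wrist view: collar centre about (304,172), ring about (308,167), green marks at (297,72) and (311,261), yellow at (354,94) and (261,244). The arm was still settling, so I'll measure again at rest, using all the cameras.

```bash
cat >> h.py <<'E'
def blobs(p,which,mn=25):
    h=cv2.cvtColor(p["pixels"],cv2.COLOR_BGR2HSV);out=[]
    lo,hi={"yel":((24,110,110),(35,255,255)),"grn":((45,100,60),(85,255,255)),"red":((0,150,100),(6,255,255))}[which]
    k,_,st,c=cv2.connectedComponentsWithStats(cv2.inRange(h,lo,hi))
    return [(st[i,4],c[i]) for i in range(1,k) if st[i,4]>mn]
E
python3 - <<'E'
from h import *
p=r.snapshot("wrist");s=r.sense();print(s["time"],s["tool_pos"],s["tcp_rot"])
for w in("yel","grn","red"):
    for a,c in blobs(p,w):
        X=at(p,c,152)
        if np.hypot(X[0]-540,X[1]-47)<105: print(w,a,c.round(),X.round(1))
for t in("napkin_ring","basket","lid"):
    for d in r.regions_of(p,t)[:2]:
        m=d["pixels"].astype(np.uint8);cs=max(cv2.findContours(m,0,2)[0],key=cv2.contourArea)
        print(t,round(d["score"],2),np.round(d["xy"]),m.sum(),cv2.minEnclosingCircle(cs))
        if t=="napkin_ring":
            for z in(106,123):print(at(p,d["xy"],z).round(1),at(p,cv2.minEnclosingCircle(cs)[0],z).round(1))
for n in("scene","side"):
    q=r.snapshot(n)
    for w in("yel","grn","red"):
      for a,c in blobs(q,w,5):
        X=at(q,c,152)
        if 70<np.hypot(X[0]-540,X[1]-47)<105: print(n,w,a,c.round(),X.round(1))
    for t in("napkin_ring","basket"):
      for d in r.regions_of(q,t)[:1]: print(n,t,d["score"],d["pixels"].sum(),at(q,d["xy"],110).round(1))
s=r.sense();print(s["time"])
E
```

```text
3.3833 [549.89887987  60.02422645 319.1558776 ] [ 1.79986855e+02 -2.39375005e-02  1.71252839e+02]
yel 136 [350.  95.] [475.8  96.2 152. ]
yel 97 [259. 246.] [601.2 -10.2 152. ]
grn 181 [293.  74.] [451.2  50.9 152. ]
grn 107 [309. 263.] [626.2  35.1 152. ]
red 102 [385. 140.] [517.8 122.2 152. ]
red 65 [222. 210.] [560.  -36.9 152. ]
napkin_ring 0.94 [306. 177.] 731 ((305.76922607421875, 166.6923065185547), 21.343307495117188)
[549.3  43.4 106. ] [538.7  44.7 106. ]
[545.9  44.7 123. ] [535.8  45.9 123. ]
basket 0.93 [531.  57.] 7463 ((539.0, 52.0), 99.64447021484375)
lid 0.87 [42. 11.] 2737 ((44.5, 10.5), 45.722084045410156)
lid 0.62 [ 34. 170.] 7078 ((34.19955062866211, 165.54933166503906), 61.86238098144531)
scene yel 6 [361. 180.] [477.3  99.7 152. ]
scene yel 11 [319. 205.] [603.5  -6.5 152. ]
scene grn 8 [345. 175.] [454.7  53.5 152. ]
scene grn 15 [336. 212.] [628.7  38.2 152. ]
scene napkin_ring 0.68 1731 [575.  291.7 110. ]
scene basket 0.91 1258 [576.9 289.9 110. ]
side yel 6 [345. 191.] [602.8 -10.5 152. ]
side napkin_ring 0.75 214 [530.7  38.5 110. ]
side basket 0.63 1183 [406.4 201.3 110. ]
3.8333
```

>>> carry_out --commands '[{"jaw":0.06,"translation":[0.003,-0.005,0.03],"spin":0},{"jaw":0.06,"translation":[0.003,-0.005,0.035],"spin":0},{"jaw":0.06,"translation":[0.003,-0.005,0.035],"spin":0},{"jaw":0.06,"translation":[0.001,-0.001,0.035],"spin":0},{"jaw":0.06,"translation":[0,0,0.035],"spin":0},{"jaw":0.06,"translation":[0,0,0.03],"spin":0},{"jaw":0.06,"translation":[0,0,0.02],"spin":0},{"jaw":0.06,"translation":[0,0,0.005],"spin":0}]'

```text
time: 4.5
tool_pos: [534.9, 44.8, 89.6]
tcp_rot: [-179.9, -0.4, 171.2]
ft_force: [-0.7, 0.7, -1.1]
finger_gap: 60.0
grip_force: 0.0
```

>>> carry_out --commands '[{"jaw":0.03,"translation":[0,0,0],"spin":0},{"jaw":0.03,"translation":[0,0,0],"spin":0},{"jaw":0.03,"translation":[0,0,0],"spin":0},{"jaw":0.03,"translation":[0,0,0],"spin":0},{"jaw":0.03,"translation":[0,0,0],"spin":0},{"jaw":0.03,"translation":[0,0,0],"spin":0},{"jaw":0.03,"translation":[0,0,0],"spin":0},{"jaw":0.03,"translation":[0,0,0],"spin":0}]' --squeeze 40

```text
time: 5.17
tool_pos: [538.7, 44.8, 95.2]
tcp_rot: [180.0, 0.1, 171.2]
ft_force: [-0.7, 0.2, 4.1]
finger_gap: 38.7
grip_force: 40.9
```

>>> carry_out --commands '[{"jaw":0.03,"translation":[0,0,-0.008],"spin":0},{"jaw":0.03,"translation":[0,0,-0.02],"spin":0},{"jaw":0.03,"translation":[0,0,-0.03],"spin":0},{"jaw":0.03,"translation":[0,0,-0.03],"spin":0},{"jaw":0.03,"translation":[0,0,-0.025],"spin":0},{"jaw":0.03,"translation":[0.004,0.008,-0.012],"spin":0},{"jaw":0.03,"translation":[0.008,0.015,0],"spin":0},{"jaw":0.03,"translation":[0.012,0.022,0],"spin":0}]'

```text
time: 5.83
tool_pos: [521.8, 92.7, 220.4]
tcp_rot: [180.0, 0.1, 171.1]
ft_force: [-0.1, 0.3, -1.2]
finger_gap: 38.3
grip_force: 40.5
```

>>> carry_out --commands '[{"jaw":0.03,"translation":[0.015,0.03,0],"spin":0},{"jaw":0.03,"translation":[0.017,0.033,0],"spin":0},{"jaw":0.03,"translation":[0.017,0.033,0],"spin":0},{"jaw":0.03,"translation":[0.017,0.033,0],"spin":0},{"jaw":0.03,"translation":[0.017,0.033,0],"spin":0},{"jaw":0.03,"translation":[0.014,0.022,0],"spin":0},{"jaw":0.03,"translation":[0.009,0.015,0],"spin":0},{"jaw":0.03,"translation":[0.004,0.007,0],"spin":0}]'

```text
time: 6.5
tool_pos: [441.7, 315.7, 218.5]
tcp_rot: [-180.0, -0.1, 171.4]
ft_force: [1.2, -0.5, -0.6]
finger_gap: 38.7
grip_force: 40.5
```

Run:
```python
from h import *
p=r.snapshot("wrist");cv2.imwrite("pics/w1.png",p["pixels"])
s=r.sense();print(s["time"],s["tool_pos"],s["tcp_rot"],s["finger_gap"],s["grip_force"])
for t,z in dict(basket=0,ring_mid=230).items():
    for d in r.landmark_of(p,t)[:2]: print(t,round(d["score"],2),np.round(d["xy"]),at(p,d["xy"],z).round(1))
d=r.regions_of(p,"basket")
if d:
    cs=max(cv2.findContours(d[0]["pixels"].astype(np.uint8),0,2)[0],key=cv2.contourArea)
    print(d[0]["score"],[at(p,c,60).round()[:2] for c in cv2.boxPoints(cv2.minAreaRect(cs))])
```

```text
6.55 [441.92073585 315.73348523 218.52057048] [-1.79995645e+02 -9.39537804e-02  1.71407938e+02] 38.54757558548836 40.53586408495903
basket 0.75 [332. 174.] [442.8 326.2   0. ]
ring_mid 0.59 [ 48. 340.] [452.8 189.6 230. ]
0.63 [array([499., 231.]), array([344., 289.]), array([382., 412.]), array([546., 372.])]
```

View pics/w1.png

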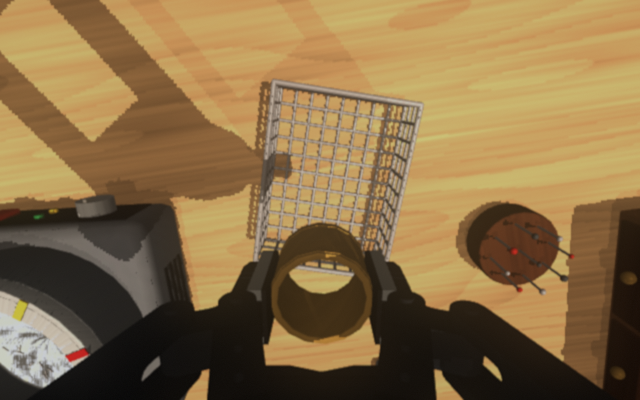

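The wrist view shows the ring held upright between the pads at (322,285). The basket rim's far corners are at (273,81) and (422,103), and its left side runs down to about (258,255).

Run:
```python
from h import *
p=r.snapshot("wrist")
A,B=[at(p,c,60)[:2] for c in((273,81),(422,103))]
C=at(p,(258,255),60)[:2];D=at(p,(392,260),60)[:2]
print(A,B,np.linalg.norm(B-A),C,D,r.sense()["tool_pos"])
u=(B-A)/np.linalg.norm(B-A);v=np.array([u[1],-u[0]]);print(u,v,(A+B)/2+v*85,(C-A)/np.linalg.norm(C-A))
```

```text
[348.69392179 286.25741807] [385.02687667 407.05285775] 126.14127737368014 [500.89010007 241.81475395] [525.68857261 368.35219026] [444.1757211  312.28352181 218.9903064 ]
[0.28803383 0.95762023] [ 0.95762023 -0.28803383] [448.2581192 322.1722626] [ 0.9599116  -0.28030289]
```

>>> carry_out --commands '[{"jaw":0.03,"translation":[-0.001,0.004,0.012],"spin":0},{"jaw":0.03,"translation":[-0.001,0.004,0.028],"spin":0},{"jaw":0.03,"translation":[0,0.002,0.033],"spin":0},{"jaw":0.03,"translation":[0,0,0.033],"spin":0},{"jaw":0.03,"translation":[0,0,0.033],"spin":0},{"jaw":0.03,"translation":[0,0,0.026],"spin":0},{"jaw":0.03,"translation":[0,0,0.016],"spin":0},{"jaw":0.03,"translation":[0,0,0.006],"spin":0}]'

```text
time: 7.42
tool_pos: [445.2, 320.3, 27.6]
tcp_rot: [-179.8, -0.3, 171.1]
ft_force: [-0.1, 0.0, -0.6]
finger_gap: 38.7
grip_force: 40.5
```

>>> carry_out --commands '[{"jaw":0.03,"translation":[0,0,0.002],"spin":0},{"jaw":0.03,"translation":[0,0,0],"spin":0},{"jaw":0.03,"translation":[0,0,0],"spin":0},{"jaw":0.06,"translation":[0,0,0],"spin":0},{"jaw":0.06,"translation":[0,0,0],"spin":0},{"jaw":0.06,"translation":[0,0,0],"spin":0},{"jaw":0.06,"translation":[0,0,0],"spin":0},{"jaw":0.06,"translation":[0,0,0],"spin":0}]'

```text
time: 8.08
tool_pos: [447.7, 323.1, 30.8]
tcp_rot: [180.0, 0.0, 171.2]
ft_force: [-0.5, 0.8, 0.0]
finger_gap: 60.2
grip_force: 0.0
```

>>> carry_out --commands '[{"jaw":0.06,"translation":[0,0,0],"spin":0},{"jaw":0.06,"translation":[0,0,-0.01],"spin":0},{"jaw":0.06,"translation":[0,0,-0.02],"spin":0},{"jaw":0.06,"translation":[0,0,-0.03],"spin":0},{"jaw":0.06,"translation":[0,0,-0.038],"spin":0},{"jaw":0.06,"translation":[0,0,-0.038],"spin":0},{"jaw":0.06,"translation":[0,0,-0.038],"spin":0},{"jaw":0.06,"translation":[0,0,-0.026],"spin":0}]'

```text
time: 8.75
tool_pos: [448.2, 323.4, 235.6]
tcp_rot: [179.8, 0.2, 171.3]
ft_force: [0.3, 0.6, 0.7]
finger_gap: 59.8
grip_force: 0.0
```

Run:
```python
from h import *
p=r.snapshot("wrist");cv2.imwrite("pics/w2.png",p["pixels"])
s=r.sense();print(s["time"],s["tool_pos"],s["tcp_rot"],s["finger_gap"],s["joint_pos"])
for d in r.landmark_of(p,"ring_mid")[:2]: print(round(d["score"],2),np.round(d["xy"]),at(p,d["xy"],21).round(1))
```

```text
8.8 [450.16845971 324.54686711 240.96216117] [179.56243639   0.53511126 171.24965821] 60.228684123563006 [ 3.04957632e+01 -4.08914146e-01  9.24691492e+01  3.37176388e-04
  8.72485340e+01 -5.07559525e+01]
0.76 [320. 172.] [446.7 322.9  21. ]
```

View pics/w2.png

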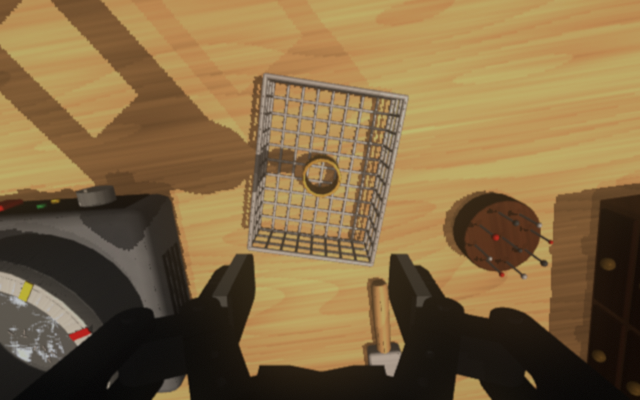

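Wrist view: the ring stands in the basket at (320,175), let go, with the basket in place. Next I'll go over the lid.

>>> carry_out --commands '[{"jaw":0.06,"translation":[-0.002,-0.008,0],"spin":0},{"jaw":0.06,"translation":[-0.004,-0.015,0],"spin":0},{"jaw":0.06,"translation":[-0.0055,-0.023,0],"spin":0},{"jaw":0.06,"translation":[-0.0074,-0.0307,0],"spin":0},{"jaw":0.06,"translation":[-0.0074,-0.0307,0],"spin":0},{"jaw":0.06,"translation":[-0.0074,-0.0307,0],"spin":0},{"jaw":0.06,"translation":[-0.0074,-0.0307,0],"spin":0},{"jaw":0.06,"translation":[-0.0074,-0.0307,0],"spin":0}]'

```text
time: 9.52
tool_pos: [463.5, 116.2, 228.3]
tcp_rot: [-179.9, -0.2, 171.3]
ft_force: [0.7, 0.2, 0.4]
finger_gap: 60.2
grip_force: 0.0
```

>>> carry_out --commands '[{"jaw":0.06,"translation":[-0.0074,-0.0307,0],"spin":0},{"jaw":0.06,"translation":[-0.0074,-0.0307,0],"spin":0},{"jaw":0.06,"translation":[-0.0074,-0.0307,0],"spin":0},{"jaw":0.06,"translation":[-0.0074,-0.0307,0],"spin":0},{"jaw":0.06,"translation":[-0.0074,-0.0307,0],"spin":0},{"jaw":0.06,"translation":[-0.0074,-0.0307,0],"spin":0},{"jaw":0.06,"translation":[-0.0074,-0.0307,0],"spin":0},{"jaw":0.06,"translation":[-0.0074,-0.0307,0],"spin":0}]'

```text
time: 10.18
tool_pos: [484.4, -135.0, 228.3]
tcp_rot: [180.0, -0.2, 171.2]
ft_force: [0.4, 0.3, 0.7]
finger_gap: 60.0
grip_force: 0.0
```

>>> carry_out --commands '[{"jaw":0.06,"translation":[-0.0074,-0.0307,0],"spin":0},{"jaw":0.06,"translation":[-0.0074,-0.0307,0],"spin":0},{"jaw":0.06,"translation":[-0.0074,-0.0307,0],"spin":0},{"jaw":0.06,"translation":[-0.0074,-0.0307,0],"spin":0},{"jaw":0.06,"translation":[-0.0074,-0.0307,0],"spin":0},{"jaw":0.06,"translation":[-0.0055,-0.023,0],"spin":0},{"jaw":0.06,"translation":[-0.004,-0.015,0],"spin":0},{"jaw":0.06,"translation":[-0.002,-0.008,0],"spin":0}]'

```text
time: 10.85
tool_pos: [501.9, -339.7, 227.8]
tcp_rot: [179.9, -0.2, 171.1]
ft_force: [1.1, 0.9, -0.7]
finger_gap: 59.9
grip_force: 0.0
```

Run:
```python
from h import *
p=r.snapshot("wrist");p=r.snapshot("wrist");p=r.snapshot("wrist");p=r.snapshot("wrist");cv2.imwrite("pics/w3.png",p["pixels"])
s=r.sense();print(s["time"],s["tool_pos"],s["tcp_rot"],s["joint_pos"])
for t,z in dict(lid=0,lid_grip=38).items():
    for d in r.landmark_of(p,t)[:2]: print(t,round(d["score"],2),np.round(d["xy"]),at(p,d["xy"],z).round(1))
h=cv2.cvtColor(p["pixels"],cv2.COLOR_BGR2HSV)
for nm,lo,hi,z in(("blue",(100,120,40),(125,255,255),18),("red",(0,150,60),(8,255,255),48),("white",(0,0,170),(180,50,255),12)):
    k,_,st,c=cv2.connectedComponentsWithStats(cv2.inRange(h,lo,hi))
    for i in range(1,k):
        if st[i,4]>60: print(nm,st[i],c[i].round(1),at(p,c[i],z).round(1))
```

```text
11.05 [ 503.11960535 -337.06585286  229.27824549] [ 1.79922091e+02 -9.61072452e-02  1.71249598e+02] [-3.86818791e+01  8.49806564e+00  8.43551225e+01  1.95856020e-02
  8.72689743e+01 -1.19932366e+02]
lid 0.78 [322. 168.] [ 498.3 -336.8    0. ]
blue [ 283  102  107  127 6233] [348.7 151.6] [ 482.1 -306.    18. ]
blue [ 257  108  102  127 5070] [293.6 187.3] [ 510.5 -368.6   18. ]
red [290 131  27  27 356] [302.1 143.8] [ 464.  -349.9   48. ]
red [ 59 160  18  28 270] [ 67.3 173.7] [ 457.3 -576.8   48. ]
red [ 52 162  14  29 109] [ 58.2 175.9] [ 458.1 -586.3   48. ]
red [329 188  26  33 420] [341.8 205.5] [ 529.3 -321.4   48. ]
red [166 200  35  98 992] [186.2 247.9] [ 549.6 -484.7   48. ]
red [ 137  207   51   93 1037] [159.3 252.9] [ 550.7 -513.5   48. ]
```

View pics/w3.png

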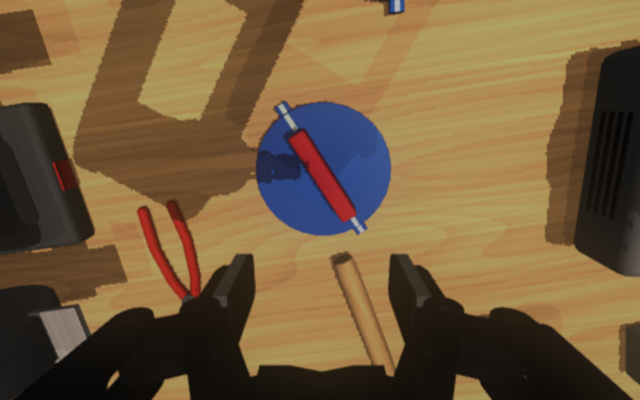

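Wrist view: lid disc centred about (324,168), red bar from about (297,137) to (350,218), lug tips near (282,105) and (362,231). The hammer handle end is at (343,258), outside the disc.

Run:
```python
from h import *
p=r.snapshot("wrist");s=r.sense();print(s["tool_pos"],s["tcp_rot"])
h=cv2.cvtColor(p["pixels"],cv2.COLOR_BGR2HSV)
m=cv2.inRange(h,(0,130,60),(9,255,255))|cv2.inRange(h,(170,130,60),(180,255,255))
k,l,st,c=cv2.connectedComponentsWithStats(m)
for i in range(1,k):
    if st[i,4]>300 and np.hypot(*(c[i]-[324,175]))<40:
        cs=max(cv2.findContours((l==i).astype(np.uint8),0,2)[0],key=cv2.contourArea)
        b=cv2.boxPoints(cv2.minAreaRect(cs));print("red",st[i,4],c[i],b.round());
        for z in(45,48):
            pts=np.array([at(p,q[0],z)[:2] for q in cs],np.float32);rc=cv2.minAreaRect(pts);bb=cv2.boxPoints(rc)
            e=[bb[1]-bb[0],bb[2]-bb[1]];e=max(e,key=np.linalg.norm);print(z,rc,np.degrees(np.arctan2(e[1],e[0])))
m=cv2.inRange(h,(100,100,30),(130,255,255));m[:95]=0
hull=cv2.convexHull(np.vstack([q for q in cv2.findContours(m,0,2)[0] if cv2.contourArea(q)>500]))
pts=np.array([at(p,q[0],15)[:2] for q in hull],np.float32);print("disc",cv2.fitEllipse(pts))
a,b=at(p,(282,105),13),at(p,(362,231),13);print(a,b,(a+b)/2,np.degrees(np.arctan2(*(b-a)[1::-1])),np.linalg.norm(b-a))
```

```text
[ 503.75932821 -336.81023528  230.26311026] [ 1.79979635e+02 -9.39962319e-03  1.71316569e+02]
red 1888 [321.19650424 173.61758475] [[286. 138.]
 [303. 127.]
 [358. 211.]
 [341. 222.]]
45 ((498.9867248535156, -335.0111389160156), (99.0589370727539, 18.64542579650879), 23.863943099975586) 23.863926
48 ((498.37786865234375, -334.93218994140625), (98.14813232421875, 18.474014282226562), 23.86395263671875) 23.863926
disc ((498.2742614746094, -336.0118103027344), (138.09686279296875, 152.759765625), 113.76592254638672)
[ 427.45099286 -365.43854979   13.        ] [ 574.32545047 -301.73483711   13.        ] [ 500.88822167 -333.58669345   13.        ] 23.44777648839444 160.09456363831924
```

>>> carry_out --commands '[{"jaw":0.05,"translation":[0.005,0.001,0],"spin":0.0433},{"jaw":0.05,"translation":[0,0,0],"spin":0.11},{"jaw":0.05,"translation":[0,0,0],"spin":0.11},{"jaw":0.05,"translation":[0,0,0],"spin":0.11},{"jaw":0.05,"translation":[0,0,0],"spin":0.11},{"jaw":0.05,"translation":[0,0,0],"spin":0.11},{"jaw":0.05,"translation":[0,0,0],"spin":0.11},{"jaw":0.05,"translation":[0,0,0],"spin":0.11}]'

```text
time: 11.87
tool_pos: [499.1, -335.3, 230.6]
tcp_rot: [180.0, 0.0, 124.4]
ft_force: [-0.2, 0.0, -0.2]
finger_gap: 50.0
grip_force: 0.0
```

>>> carry_out --commands '[{"jaw":0.05,"translation":[0,0,0],"spin":0.11},{"jaw":0.05,"translation":[0,0,0],"spin":0.11},{"jaw":0.05,"translation":[0,0,0],"spin":0.11},{"jaw":0.05,"translation":[0,0,0],"spin":0.11},{"jaw":0.05,"translation":[0,0,0],"spin":0.11},{"jaw":0.05,"translation":[0,0,0],"spin":0.11},{"jaw":0.05,"translation":[0,0,0],"spin":0.11},{"jaw":0.05,"translation":[0,0,0],"spin":0.11}]'

```text
time: 12.53
tool_pos: [499.1, -335.3, 230.6]
tcp_rot: [180.0, 0.0, 74.0]
ft_force: [1.6, -0.6, -0.5]
finger_gap: 50.0
grip_force: 0.0
```

>>> carry_out --commands '[{"jaw":0.05,"translation":[0,0,0],"spin":0.11},{"jaw":0.05,"translation":[0,0,0],"spin":0.11},{"jaw":0.05,"translation":[0,0,0],"spin":0.11},{"jaw":0.05,"translation":[0,0,0],"spin":0.11},{"jaw":0.05,"translation":[0,0,0],"spin":0.11},{"jaw":0.05,"translation":[0,0,0],"spin":0.11},{"jaw":0.05,"translation":[0,0,0],"spin":0.11},{"jaw":0.05,"translation":[0,0,0],"spin":0.11}]'

```text
time: 13.2
tool_pos: [499.1, -335.3, 230.6]
tcp_rot: [180.0, -0.0, 23.6]
ft_force: [-0.2, 0.7, 0.4]
finger_gap: 50.2
grip_force: 0.0
```

```bash
cat > bar.py <<'E'
from h import *
def bar(p,z=45):
    h=cv2.cvtColor(p["pixels"],cv2.COLOR_BGR2HSV)
    m=cv2.inRange(h,(0,130,60),(9,255,255))|cv2.inRange(h,(170,130,60),(180,255,255))
    k,l,st,c=cv2.connectedComponentsWithStats(m);out=[]
    for i in range(1,k):
        if st[i,4]>700:
            cs=max(cv2.findContours((l==i).astype(np.uint8),0,2)[0],key=cv2.contourArea)
            pts=np.array([at(p,q[0],z)[:2] for q in cs],np.float32);rc=cv2.minAreaRect(pts);bb=cv2.boxPoints(rc)
            e=max([bb[1]-bb[0],bb[2]-bb[1]],key=np.linalg.norm)
            out.append((c[i].round(),np.round(rc[0],1),np.round(rc[1],1),round(float(np.degrees(np.arctan2(e[1],e[0])))%180,1)))
    return out
if __name__=="__main__":
    for _ in range(4): p=r.snapshot("wrist")
    s=r.sense();print(s["time"],s["tool_pos"],s["tcp_rot"],s["joint_pos"])
    print(*bar(p),sep="\n")
E
python3 bar.py
```

```text
13.4 [ 499.05656345 -335.65147228  230.50107804] [ 1.79988978e+02 -8.66769920e-03  2.40816318e+01] [-3.88088285e+01  7.69632161e+00  8.51051464e+01  2.69613654e-03
  8.71847712e+01  2.71094085e+01]
(array([502., 181.]), array([ 569.3, -498.4]), array([109.8,  46.4]), 4.2)
(array([321., 177.]), array([ 500.5, -335. ]), array([98.7, 17.2]), 23.6)
```

>>> carry_out --commands '[{"jaw":0.05,"translation":[0.0005,0,0.012],"spin":0},{"jaw":0.05,"translation":[0,0,0.03],"spin":0},{"jaw":0.05,"translation":[0,0,0.037],"spin":0},{"jaw":0.05,"translation":[0,0,0.037],"spin":0},{"jaw":0.05,"translation":[0,0,0.037],"spin":0},{"jaw":0.05,"translation":[0,0,0.028],"spin":0},{"jaw":0.05,"translation":[0,0,0.015],"spin":0},{"jaw":0.05,"translation":[0,0,0.006],"spin":0}]'

```text
time: 14.07
tool_pos: [496.6, -333.7, 23.2]
tcp_rot: [-179.6, 0.2, 23.9]
ft_force: [0.8, 0.3, 0.4]
finger_gap: 49.7
grip_force: 0.0
```

>>> carry_out --commands '[{"jaw":0.05,"translation":[0,0,0.002],"spin":0},{"jaw":0.05,"translation":[0,0,0.002],"spin":0},{"jaw":0.05,"translation":[0,0,0.001],"spin":0},{"jaw":0.01,"translation":[0,0,0],"spin":0},{"jaw":0.01,"translation":[0,0,0],"spin":0},{"jaw":0.01,"translation":[0,0,0],"spin":0},{"jaw":0.01,"translation":[0,0,0],"spin":0},{"jaw":0.01,"translation":[0,0,0],"spin":0}]' --squeeze 80

```text
time: 14.73
tool_pos: [500.3, -336.7, 24.8]
tcp_rot: [179.9, -0.1, 23.8]
ft_force: [-0.7, 0.7, 5.4]
finger_gap: 16.8
grip_force: 80.7
```

>>> carry_out --commands '[{"jaw":0.01,"translation":[0,0,0],"spin":0},{"jaw":0.01,"translation":[0,0,0],"spin":0},{"jaw":0.01,"translation":[0,0,-0.004],"spin":0},{"jaw":0.01,"translation":[0,0,-0.01],"spin":0},{"jaw":0.01,"translation":[0,0,-0.02],"spin":0},{"jaw":0.01,"translation":[0,0,-0.03],"spin":0},{"jaw":0.01,"translation":[0,0,-0.03],"spin":0},{"jaw":0.01,"translation":[0,0,-0.03],"spin":0}]'

```text
time: 15.4
tool_pos: [498.8, -335.6, 148.7]
tcp_rot: [-179.9, 0.0, 23.8]
ft_force: [-0.2, -0.6, -2.2]
finger_gap: 16.5
grip_force: 79.3
```

>>> carry_out --commands '[{"jaw":0.01,"translation":[0,0,-0.03],"spin":0},{"jaw":0.01,"translation":[0,0,-0.03],"spin":0},{"jaw":0.01,"translation":[0,0,-0.02],"spin":0},{"jaw":0.01,"translation":[0,0,-0.01],"spin":0},{"jaw":0.01,"translation":[0,0,0],"spin":0},{"jaw":0.01,"translation":[0,0,0],"spin":0},{"jaw":0.01,"translation":[0,0,0],"spin":0},{"jaw":0.01,"translation":[0,0,0],"spin":0}]'

```text
time: 16.07
tool_pos: [498.3, -335.3, 234.6]
tcp_rot: [-179.8, 0.1, 23.8]
ft_force: [0.9, -1.0, -3.2]
finger_gap: 16.7
grip_force: 79.5
```

```bash
python3 bar.py
python3 - <<'E'
from h import *
p=r.snapshot("wrist");cv2.imwrite("pics/w4.png",p["pixels"])
E
```

```text
16.2667 [ 498.94578261 -335.73784355  236.05034875] [-1.79899266e+02  5.02705833e-02  2.38078529e+01] [-3.88212797e+01  7.68031026e+00  8.45447491e+01  1.67065409e-03
  8.78875091e+01  2.73708483e+01]
(array([491., 169.]), array([ 572. , -484.7]), array([ 16.8, 103.4]), 178.3)
(array([513., 186.]), array([ 568.5, -512.5]), array([106.8,  17.3]), 8.9)
(array([321., 261.]), array([ 402.8, -377.7]), array([250.9,  49.1]), 23.9)
```

View pics/w4.png

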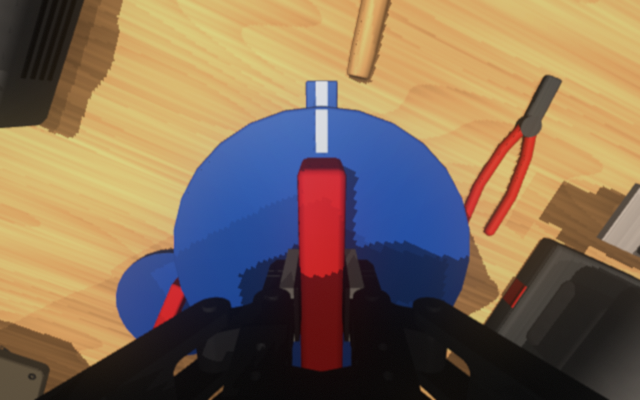

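Wrist view: the lid is gripped square across the bar, with its pointer straight up at (321,130) and the lug at (321,95). The pliers and hammer are untouched. Carrying it to the polisher.

>>> carry_out --commands '[{"jaw":0.01,"translation":[0.0037,-0.0064,0],"spin":0},{"jaw":0.01,"translation":[0.0073,-0.0127,0],"spin":0},{"jaw":0.01,"translation":[0.011,-0.019,0],"spin":0},{"jaw":0.01,"translation":[0.0146,-0.0254,0],"spin":0},{"jaw":0.01,"translation":[0.0146,-0.0254,0],"spin":0},{"jaw":0.01,"translation":[0.0146,-0.0254,0],"spin":0},{"jaw":0.01,"translation":[0.0146,-0.0254,0],"spin":0},{"jaw":0.01,"translation":[0.0146,-0.0254,0],"spin":0}]'

```text
time: 16.98
tool_pos: [519.4, -144.0, 237.5]
tcp_rot: [-180.0, -0.0, 23.8]
ft_force: [0.3, -0.1, -2.5]
finger_gap: 16.6
grip_force: 79.4
```

>>> carry_out --commands '[{"jaw":0.01,"translation":[0.0146,-0.0254,0],"spin":0},{"jaw":0.01,"translation":[0.0146,-0.0254,0],"spin":0},{"jaw":0.01,"translation":[0.0146,-0.0254,0],"spin":0},{"jaw":0.01,"translation":[0.0146,-0.0254,0],"spin":0},{"jaw":0.01,"translation":[0.0146,-0.0254,0],"spin":0},{"jaw":0.01,"translation":[0.011,-0.019,0],"spin":0},{"jaw":0.01,"translation":[0.0073,-0.0127,0],"spin":0},{"jaw":0.01,"translation":[0.0037,-0.0064,0],"spin":0}]'

```text
time: 17.65
tool_pos: [539.4, 46.0, 237.5]
tcp_rot: [-180.0, -0.0, 24.0]
ft_force: [-0.1, -0.1, -2.8]
finger_gap: 16.5
grip_force: 79.4
```

>>> carry_out --commands '[{"jaw":0.01,"translation":[0,0,0],"spin":0.1},{"jaw":0.01,"translation":[0,0,0],"spin":0.1},{"jaw":0.01,"translation":[0,0,0],"spin":0.1},{"jaw":0.01,"translation":[0,0,0],"spin":0.1},{"jaw":0.01,"translation":[0,0,0],"spin":0.07},{"jaw":0.01,"translation":[0,0,0],"spin":0.036},{"jaw":0.01,"translation":[0,0,0],"spin":0},{"jaw":0.01,"translation":[0,0,0],"spin":0}]'

```text
time: 18.32
tool_pos: [539.6, 42.8, 237.4]
tcp_rot: [180.0, -0.0, -5.1]
ft_force: [-0.8, -0.1, -2.9]
finger_gap: 16.4
grip_force: 79.4
```

Run:
```python
from h import *
for _ in range(3): p=r.snapshot("wrist")
q=r.snapshot("scene");q2=r.snapshot("side")
s=r.sense();print(s["time"],s["tool_pos"],s["tcp_rot"],s["joint_pos"],s["ft_force"])
T=s["tool_pos"];y=np.radians(s["tcp_rot"][2]);x=np.array([np.cos(y),np.sin(y)])
for uv,dz in(((321,160),24),((321,81),-13)):
    X=at(p,uv,T[2]+dz);d=X[:2]-T[:2];print(uv,d@x,d@[x[1],-x[0]])
im=np.hstack([cv2.resize(q["pixels"][140:260,270:410],None,fx=2.8,fy=2.8),cv2.resize(q2["pixels"][120:240,240:380],None,fx=2.8,fy=2.8)])
cv2.imwrite("pics/c5.png",im);cv2.imwrite("pics/w5.png",p["pixels"])
for n,z in (("wrist",p),("scene",q),("side",q2)):
  for w in("yel","grn"):
    for a,c in blobs(z,w,5):
        X=at(z,c,152)
        if 70<np.hypot(X[0]-540,X[1]-44)<105: print(n,w,a,c.round(),X.round(1))
```

```text
18.5667 [539.84364687  42.75222165 237.32387237] [ 1.79999217e+02 -2.09504808e-03 -5.15007980e+00] [-8.96556056e-01 -1.74051884e+00  9.41598718e+01 -9.37211384e-04
  8.75786159e+01  9.42535633e+01] [ 0.0494978  -0.09177315 -3.18301008]
(321, 160) 53.85027298507747 0.23413488565654994
(321, 81) 81.79006078593784 0.2048578822556566
wrist yel 178 [396. 111.] [603.6 -11.7 152. ]
wrist grn 191 [321.  77.] [627.8  34.9 152. ]
scene yel 8 [318. 206.] [605.1  -8.6 152. ]
scene grn 15 [336. 212.] [628.9  38.8 152. ]
side yel 7 [345. 191.] [602.8 -11.  152. ]
```

View pics/w5.png

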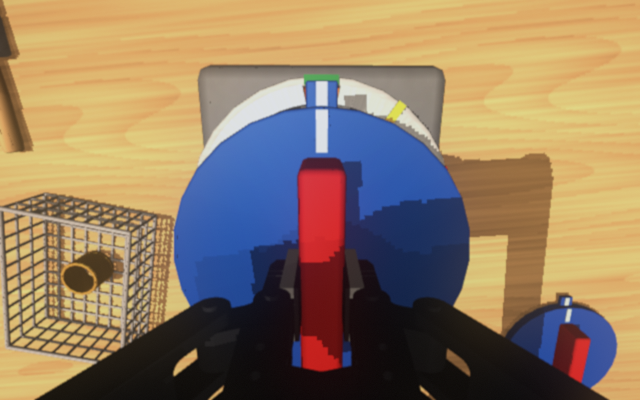

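Wrist view: the green notch mark at (321,77) lines up with the lid's lug at (321,92). The fused collar centre is about (539.6, 42.8), matching the TCP. Lowering.

>>> carry_out --commands '[{"jaw":0.01,"translation":[0,0,0.006],"spin":0},{"jaw":0.01,"translation":[0,0,0.011],"spin":0},{"jaw":0.01,"translation":[0,0,0.012],"spin":0},{"jaw":0.01,"translation":[0,0,0.012],"spin":0},{"jaw":0.01,"translation":[0,0,0.01],"spin":0},{"jaw":0.01,"translation":[0,0,0.006],"spin":0},{"jaw":0.01,"translation":[0,0,0.003],"spin":0},{"jaw":0.01,"translation":[0,0,0],"spin":0}]'

```text
time: 19.23
tool_pos: [539.3, 42.7, 176.1]
tcp_rot: [180.0, 0.1, -5.2]
ft_force: [-0.0, 0.3, -2.6]
finger_gap: 16.5
grip_force: 79.4
```

>>> carry_out --commands '[{"jaw":0.01,"translation":[0,0,0.002],"spin":0},{"jaw":0.01,"translation":[0,0,0.002],"spin":0},{"jaw":0.01,"translation":[0,0,0.002],"spin":0},{"jaw":0.01,"translation":[0,0,0.002],"spin":0},{"jaw":0.01,"translation":[0,0,0.002],"spin":0},{"jaw":0.01,"translation":[0,0,0.001],"spin":0},{"jaw":0.01,"translation":[0,0,0],"spin":0},{"jaw":0.01,"translation":[0,0,0],"spin":0}]'

```text
time: 19.9
tool_pos: [539.9, 42.7, 166.3]
tcp_rot: [180.0, 0.0, -5.2]
ft_force: [0.7, -0.4, -2.2]
finger_gap: 16.2
grip_force: 79.4
```

>>> carry_out --commands '[{"jaw":0.01,"translation":[0,0,0.002],"spin":0},{"jaw":0.01,"translation":[0,0,0.002],"spin":0},{"jaw":0.01,"translation":[0,0,0.002],"spin":0},{"jaw":0.01,"translation":[0,0,0.001],"spin":0},{"jaw":0.01,"translation":[0,0,0.001],"spin":0},{"jaw":0.01,"translation":[0,0,0.0005],"spin":0},{"jaw":0.01,"translation":[0,0,0],"spin":0},{"jaw":0.01,"translation":[0,0,0],"spin":0}]'

```text
time: 20.57
tool_pos: [540.0, 42.7, 157.9]
tcp_rot: [180.0, -0.0, -5.2]
ft_force: [-0.4, 0.3, -1.6]
finger_gap: 16.5
grip_force: 79.5
```

Almost at the floor; a little further to touch.

>>> carry_out --commands '[{"jaw":0.01,"translation":[0,0,0.0005],"spin":0},{"jaw":0.01,"translation":[0,0,0.0005],"spin":0},{"jaw":0.01,"translation":[0,0,0.0005],"spin":0},{"jaw":0.01,"translation":[0,0,0.0005],"spin":0},{"jaw":0.01,"translation":[0,0,0],"spin":0},{"jaw":0.01,"translation":[0,0,0],"spin":0},{"jaw":0.01,"translation":[0,0,0],"spin":0},{"jaw":0.01,"translation":[0,0,0],"spin":0}]' --squeeze 110

```text
time: 21.23
tool_pos: [540.2, 42.8, 157.9]
tcp_rot: [-180.0, -0.1, -5.2]
ft_force: [-8.4, -0.1, 13.4]
finger_gap: 15.8
grip_force: 109.6
```

>>> carry_out --commands '[{"jaw":0.01,"translation":[-0.0005,0,-0.0005],"spin":0},{"jaw":0.01,"translation":[0,0,-0.0005],"spin":0},{"jaw":0.01,"translation":[0,0,0],"spin":0.03},{"jaw":0.01,"translation":[0,0,0],"spin":0.05},{"jaw":0.01,"translation":[0,0,0],"spin":0.05},{"jaw":0.01,"translation":[0,0,0],"spin":0.05},{"jaw":0.01,"translation":[0,0,0],"spin":0.03},{"jaw":0.01,"translation":[0,0,0],"spin":0}]'

```text
time: 21.9
tool_pos: [540.3, 42.9, 157.9]
tcp_rot: [-180.0, -0.1, -17.3]
ft_force: [0.6, 0.5, 5.5]
finger_gap: 16.0
grip_force: 108.4
```

Run:
```python
from h import *
s=r.sense();print(s["time"],s["tool_pos"],s["tcp_rot"],s["ft_force"],s["wrist_torque"],s["joint_pos"],s["finger_gap"])
```

```text
21.9 [540.34227289  42.85721425 157.9070163 ] [-1.79963199e+02 -1.29578340e-01 -1.73071350e+01] [0.57074795 0.4582545  5.47697768] [-0.0537423   0.11115159  0.15677602] [-8.84311455e-01  1.05153751e+00  9.97728143e+01 -1.35973771e-03
  7.90409519e+01  1.06423039e+02] 16.000908864776093
```

>>> carry_out --commands '[{"jaw":0.01,"translation":[0,0,0],"spin":0.03},{"jaw":0.01,"translation":[0,0,0],"spin":0.06},{"jaw":0.01,"translation":[0,0,0],"spin":0.08},{"jaw":0.01,"translation":[0,0,0],"spin":0.08},{"jaw":0.01,"translation":[0,0,0],"spin":0.07},{"jaw":0.01,"translation":[0,0,0],"spin":0.05},{"jaw":0.01,"translation":[0,0,0],"spin":0.03},{"jaw":0.01,"translation":[0,0,0],"spin":0}]'

```text
time: 22.57
tool_pos: [540.1, 42.4, 157.9]
tcp_rot: [-180.0, -0.1, -40.2]
ft_force: [-1.0, -1.8, 6.7]
finger_gap: 15.9
grip_force: 108.6
```

>>> carry_out --commands '[{"jaw":0.01,"translation":[0,0,0],"spin":0},{"jaw":0.01,"translation":[0,0,0],"spin":0},{"jaw":0.01,"translation":[0,0,0],"spin":0},{"jaw":0.01,"translation":[0,0,0],"spin":0},{"jaw":0.01,"translation":[0,0,0],"spin":0},{"jaw":0.01,"translation":[0,0,0],"spin":0},{"jaw":0.01,"translation":[0,0,0],"spin":0},{"jaw":0.01,"translation":[0,0,0],"spin":0}]'

```text
time: 23.23
tool_pos: [540.1, 42.4, 157.9]
tcp_rot: [-180.0, -0.1, -40.1]
ft_force: [-1.9, -1.7, 6.7]
finger_gap: 16.2
grip_force: 108.5
```

Run:
```python
from h import *
p=r.snapshot("wrist");cv2.imwrite("pics/w6.png",p["pixels"])
s=r.sense();print(s["time"],s["tool_pos"],s["tcp_rot"],s["ft_force"],s["wrist_torque"],s["joint_pos"],s["finger_gap"],s["grip_force"])
```

```text
23.2833 [540.11291401  42.36168361 157.90787929] [-1.79968046e+02 -1.05144208e-01 -4.01285018e+01] [-3.03616789 -2.28660011  6.76057016] [-0.35553855  0.39044834  0.23707976] [-9.10002371e-01  1.04620806e+00  9.97780821e+01 -4.24944862e-02
  7.90740492e+01  1.29226488e+02] 15.982200867632413 108.54421377182007
```

View pics/w6.png

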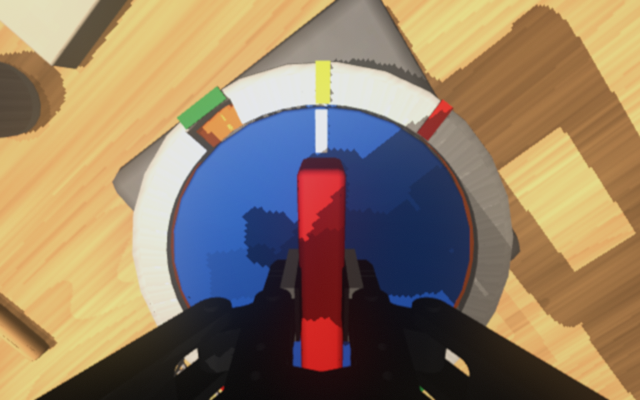

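The white pointer at (321,130) lies on the yellow jog mark at (323,82), and the spring moment of 0.237 N m matches the 0.23 given for the jog mark. The lid is seated and steady, so I'm handing in.

```bash
python3 -c "
from bench import r
print(r.hand_in())"
```

```text
the job is handed in; nothing more can be done
None
```

The job is handed in (the hand-in returned no verdict): the ring stands let go in the basket, and the lid is seated and held steady with its pointer on the yellow jog mark, at about 23 s of the 69 s allowed.

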